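# Find the bulged hotplate burner with a straightedge

## Robot

A 7-joint arm with a two-finger parallel gripper is mounted at the origin on the work surface. World frame = base frame: x ahead of the robot, y to its left, z up, the work surface at z = 0. Lengths are in m, angles in rad, forces in N, time in s.
With the tool pointing down it reaches from about 0.425 to 1.025 m from the base axis. Payload 3.6 kg.
Tool frame: the origin (TCP) lies midway between the tips of the shut fingers; the grasp point (between the pads) lies 19 mm behind it; x points along the fingers, y is the direction in which the jaws open and shut, and the axes are right-handed (so a half turn about x gives the same grasp; the last joint's range is limited). The gripper opens to 85 mm and grips with 20 to 120 N. Pads are 22 mm wide; open, the fingers measure 114 mm over their backs; the gripper's body (76 mm by 85 mm) begins 54 mm behind the grasp point. The pads swing forward as they close: fully open they stand 13 mm farther back than shut.
Start: joints at [-1.208, 0.591, 0.048, 1.609, -0.033, 0.943, -0.034], TCP at [0.32, 0.651, 0.231] pointing down, gripper open.
Joint ranges: [-2.69, 2.69], [-0.47, 2.24], [-1.27, 1.36], [0.19, 2.51], [-1.53, 4.68], [0.08, 2.07], [-3.09, 3.09]. Speed limits (rad/s): [2.57, 2.57, 3.14, 3.14, 3.14, 3.14, 3.14].

## Interface

Orientations are given as a unit quaternion [w, x, y, z].
In Python, from cell import sensors, optics, order gives the robot as it stands. The module is installed in compiled form; this text tells all that it offers.
- The arm moves only by the shell command python3 -m creep 'ROWS' [FORCE]. ROWS is JSON, one flat list of numbers, 7 for each row, row after row: the shift along the world's x, y, z normalised to -1 to 1, where 1 is 10 cm, then the turn, a rotation vector about the world's x, y, z normalised to -1 to 1, where 1 is 120 degrees, then the opening, from 0 (shut) to 1 (fully open). A call has 1 to 20 rows; each row is the pose to reach, as a shift and turn from the pose commanded when the call began; what a row does not reach only later rows make up. A row lasts 1/12 s, in which the tool goes at most 41.7 mm and 7.16 degrees, less where a joint would pass 70% of its speed; a pose out of reach is approached as far as the arm can. A call with a number of a shift or a turn outside -1 to 1 is refused whole. A call with a gripper value outside its range is refused whole. The fingers move at their own pace and stop on an object; FORCE is the grip in N (left out, the last holds). Time passes only in rows, so rows that repeat a pose let the fingers close. It gives the time, the measured TCP pose, the force and the opening at its end, in the units of the state.
- sensors.observe(): the state, without advancing time (a new reading comes with each control period).
- optics.snapshot(name): name is "scene" or "top"; returns a dict with "frame" (384x512x3 uint8, red, green, blue), "depth" (384x512 float32, m along the optical axis (not along the pixel's ray), 0 where there is no reading), "fx", "fy", "cx", "cy" (pixels), "dist" ([k1, k2, p1, p2, k3] as OpenCV has them; the pictures are not rectified), "R" (3x3) and "t" (3): a world point X has camera coordinates R X + t. Camera axes: x right, y down, z forward; pixel columns grow to the right and rows downward; lengths in m; the calibration is good to about 2 mm. A picture is of the moment at which its call begins.
- order.finish_job(): hands the job in, once; it reports no verdict.
The state is a dict: "time": time; "joint_positions": joint angles; "joint_velocities": joint speeds; "joint_efforts": joint torques, N m; "eef_pos": TCP position; "tcp_rot": TCP orientation; "contact_force": force on the tool from outside, world axes, zero at the start; "torque": the same for the moment, N m; "gripper_width": finger opening in m.
Only numpy, scipy, OpenCV 4.12 (cv2) and the standard library are available. Lean on these libraries where they do the work, as an engineer would, in place of code of your own. Each camera call takes 0.05 s, during which the arm holds its last target. There are 200 camera calls.

## Task

Pans wobble on one of this hotplate's two burners, because its face has bulged in the middle. Lay the straightedge flat across the middle of a burner, let go, and press down gently with closed fingers, with about 10 N, on its red band, hold a moment, then likewise on its blue band, to feel and see whether it rocks; if it stays still, try the other burner. Once it has rocked under the red press and then under the blue one, leave the straightedge lying centred across that bulged burner, and leave the other things on the table alone.

Things in the scene. Friction and masses are not known exactly. Their poses are not given: they have to be found in the camera images.
- hob: White double hotplate, fixed, 270 (its x) x 480 (its y) x 70 mm high; two dark iron burners of 180 mm diameter along its y, faces 8 mm above its top; two black knobs on its +x side. Origin: centre of its underside, 0 to 10 mm above the table (adjustable feet); z up. One burner, not known which, is flat; the other has a central bulge 3 to 4 mm high, flat on top over a 50 mm circle, ending 62 mm from the centre.
- burner_left (a point): Centre of the face of one burner at the height of its flat rim, 78 mm above the hob's origin, so 78 to 88 mm above the table; it lies 115 mm to the hob's +y side. Axes as the hob's.
- burner_right (a point): The same for the other burner, 115 mm to the hob's -y side. On the bulge a centred straightedge rests level; pressed on one band it tips: the band holds still up to 2 to 4 N, then sinks 2 to 3 mm at that force until the bar meets the burner's rim and goes hard; the other band rises 4 to 6 mm. On a flat burner neither band moves.
- straightedge: Loose, rigid steel box-section straightedge, 220 mm long (its x) x 24 mm wide (its y) x 22 mm high, 0.44 to 0.66 kg, with a red and a blue band, bare metal between them. Origin: centre of its underside; z up. It starts flat on the table beside the hotplate. It and the burners are hard: pressing it on the hotplate with over 25 N spoils it.
- red_pad (a point): Centre of the red band on the top face of the straightedge, 70 mm from the middle towards its -x end, 22 mm above its underside; the band is 40 mm long. The burner's rim lies further out (90 mm), so a press here does not tip the straightedge over the rim.
- blue_pad (a point): Centre of the blue band on the top face, 70 mm from the middle towards its +x end; otherwise like the red one.
- bottle1: Small green water bottle, 62 mm diameter, 170 mm high, standing; bystander. Origin: centre of its underside.
- bottle2: Another such bottle; bystander.
- omelette: Yellow potato omelette on a white plate of 160 mm diameter, 41 mm high in all; bystander. Origin: centre of its underside.
- turner: Spatula with a black handle lying on the table; bystander. Origin: its underside.
Not all that is in view belongs to the job. Of the things shaped like the straightedge, the steel one is meant.

How it is judged:
By the outcome, as a careful person would: the job done as asked, in the order asked, and still so for the second after the job is handed in, with the robot touching nothing.
It also fails if it takes over 72 s, if anything falls off the work surface, if the arm or the gripper's body presses on something with over 40 N, if the wrist force passes 120 N, or if a joint passes its speed limit or range.

## Working session

There is one attempt and no reset: what is moved stays moved. The work goes in short steps, Python scripts to look and compute and a shell command to move; the robot and the scene stay as the last step left them, time stands still between calls to the robot, and variables do not carry over. Pictures are saved under pics/ and viewed, about 8 in all and at most 12, crops included, and the job is handed in when it is done.

```bash
mkdir -p pics; cat > h.py <<'E'
import numpy as np, cv2
from cell import sensors, optics, order
def snap(n):
    s=optics.snapshot(n); np.savez(f'/tmp/{n}.npz',**s); return s
def cloud(s):
    h,w=s['depth'].shape
    K=np.array([[s['fx'],0,s['cx']],[0,s['fy'],s['cy']],[0,0,1]],float)
    uv=np.stack(np.meshgrid(np.arange(w),np.arange(h)),-1).reshape(-1,1,2).astype(float)
    n=cv2.undistortPoints(uv,K,np.array(s['dist'],float)).reshape(h,w,2)
    d=s['depth']; c=np.dstack([n[...,0]*d,n[...,1]*d,d])
    P=(c-np.array(s['t']).ravel())@np.array(s['R'])
    P[d<=0]=np.nan
    return P
def save(img,name): cv2.imwrite('pics/'+name,cv2.cvtColor(img,cv2.COLOR_RGB2BGR))
E
python3 - <<'E'
from h import *
a=snap('scene');b=snap('top')
save(a['frame'],'scene0.png');save(b['frame'],'top0.png')
o=sensors.observe();print({k:np.round(v,3).tolist() for k,v in o.items()})
for s in(a,b):print(np.round(-np.array(s['R']).T@np.array(s['t']).ravel(),3))
E
```

```text
{'time': 0.1, 'joint_positions': [-1.208, 0.592, 0.048, 1.61, -0.033, 0.943, -0.034], 'joint_velocities': [0.0, -0.002, 0.001, -0.003, -0.001, 0.001, -0.0], 'joint_efforts': [0.005, -55.0, 1.553, -19.882, 0.01, 0.004, 0.0], 'eef_pos': [0.319, 0.65, 0.23], 'tcp_rot': [0.689, 0.159, 0.689, -0.161], 'contact_force': [-0.954, -0.559, -0.731], 'torque': [-0.013, 0.01, 0.011], 'gripper_width': 0.085}
[1.204 1.079 1.057]
[0.35  0.045 1.458]
```

View pics/top0.png

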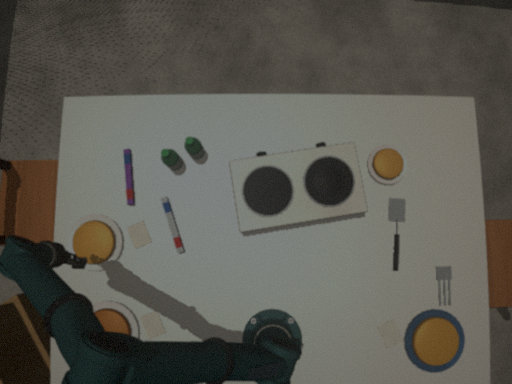

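View pics/scene0.png

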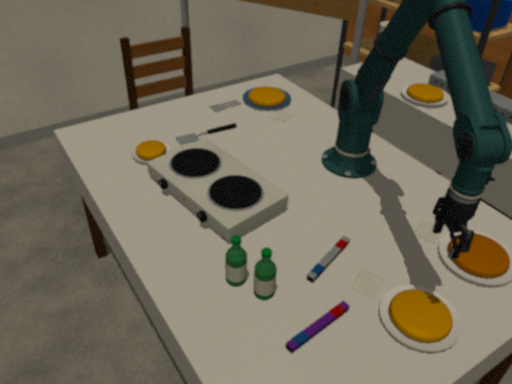

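Top view: two bars. One at (173,225) is grey between blue (167,205) and red (180,245). The other at (129,177) is purple between its bands. The grey one fits "bare metal". The hob's burners are at (268,190) and (329,180). I'll confirm the bar in a crop and measure.

```bash
cat > m.py <<'E'
from h import *
def bar(s,P,box,zlo=0.012,zhi=0.2):
    x0,x1,y0,y1=box
    f=s['frame'].astype(int)
    m=(P[...,0]>x0)&(P[...,0]<x1)&(P[...,1]>y0)&(P[...,1]<y1)
    hsv=cv2.cvtColor(s['frame'],cv2.COLOR_RGB2HSV)
    sat=hsv[...,1]>90
    r=m&sat&((hsv[...,0]<8)|(hsv[...,0]>172))&(P[...,2]>zlo)&(P[...,2]<zhi)
    b=m&sat&(hsv[...,0]>95)&(hsv[...,0]<130)&(P[...,2]>zlo)&(P[...,2]<zhi)
    return P[r],P[b]
E
python3 - <<'E'
from m import *
out=[]
for n,box in(('top',(145,200,180,265)),('scene',(300,355,228,290))):
    s=dict(np.load(f'/tmp/{n}.npz'));P=cloud(s)
    x0,x1,y0,y1=box
    c=s['frame'][y0:y1,x0:x1];out.append(cv2.resize(c,(390,480),interpolation=cv2.INTER_CUBIC))
    Q=P[y0:y1,x0:x1].reshape(-1,3);T=Q[(Q[:,2]>.012)]
    print(n,'bar pts',len(T),'table z',np.nanmedian(Q[:,2]),'z',np.percentile(T[:,2],[10,50,90]))
    T=T[T[:,2]>np.percentile(T[:,2],90)-.006]
    r=cv2.minAreaRect(T[:,:2].astype(np.float32)*1000);print(r)
    box_=(T[:,0].min()-.01,T[:,0].max()+.01,T[:,1].min()-.01,T[:,1].max()+.01)
    for q in bar(s,P,box_):print(len(q),q.mean(0).round(4))
    # hob
    M=(P[...,2]>.06)&(P[...,2]<.1)&(P[...,0]>.3)&(P[...,1]<.35)&(P[...,1]>-.5)
    v=s['frame'].max(-1)
    k,l,st,ce=cv2.connectedComponentsWithStats(M.astype(np.uint8)); i=1+st[1:,4].argmax();M=l==i
    W=P[M&(v>100)];D=M&(v<70)
    print('hob',cv2.minAreaRect(P[M][:,:2].astype(np.float32)*1000),'top z',np.median(W[:,2]))
    k,l,st,ce=cv2.connectedComponentsWithStats(D.astype(np.uint8))
    for i in range(1,k):
        if st[i,4]>300:
            B=P[l==i];c,rad=cv2.minEnclosingCircle(B[:,:2].astype(np.float32)*1000)
            d=np.hypot(*(B[:,:2]*1000-c).T)
            print('burner',np.round(c,1),round(rad,1),B.mean(0).round(4),'zc,zr',[round(float(np.mean(B[(d>a)&(d<b),2])),4) for a,b in((0,25),(25,60),(65,85))])
save(np.hstack(out),'crop1.png')
E
```

```text
top bar pts 383 table z 3.6323938098695876e-05 z [0.01662666 0.02087648 0.02483509]
((425.6904296875, 376.81060791015625), (219.67982482910156, 25.86850929260254), 18.341276168823242)
63 [0.3592 0.3525 0.0215]
46 [0.4913 0.397  0.0208]
hob ((573.571044921875, -98.26519775390625), (287.3484191894531, 479.6882629394531), 8.964967727661133) top z 0.07552939733081024
burner [ 581.9 -212.4] 91.8 [ 0.5807 -0.2118  0.0842] zc,zr [0.087, 0.085, 0.0835]
burner [545.2  14.3] 89.5 [0.5451 0.014  0.0835] zc,zr [0.0835, 0.0837, 0.0835]
scene bar pts 470 table z 0.0006118891605037571 z [0.01747873 0.02138231 0.02431391]
((431.62591552734375, 378.2279052734375), (221.42129516601562, 26.334503173828125), 18.80321502685547)
80 [0.3633 0.3573 0.0209]
79 [0.4943 0.403  0.0213]
hob ((578.2110595703125, -97.50979614257812), (292.65234375, 489.2784729003906), 8.594964981079102) top z 0.0755074373586751
burner [ 585.9 -208.8] 93.7 [ 0.5904 -0.2021  0.0841] zc,zr [0.0864, 0.085, 0.0836]
burner [549.1  19.5] 92.6 [0.5542 0.0233 0.0835] zc,zr [0.0841, 0.0836, 0.0835]
```

View pics/crop1.png

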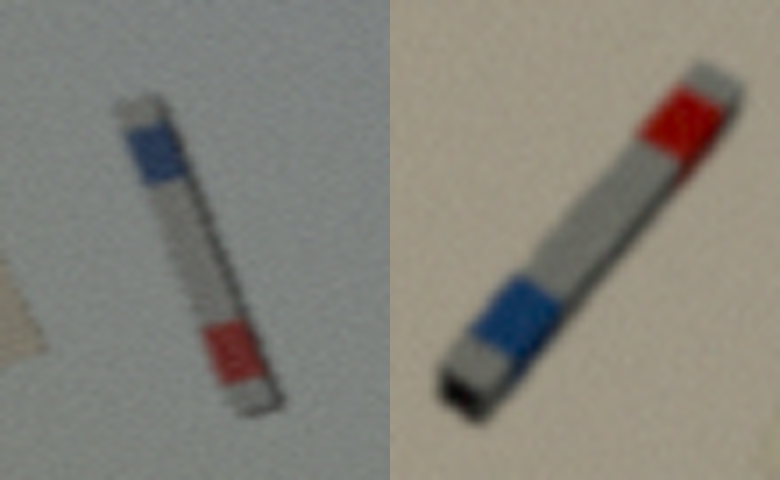

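The crop confirms it: the bar at top (173,225) / scene (328,258) is bare steel between its bands. Depth already suggests that the -y burner is the bulged one (centre about 3.5 mm above its rim), so I'll start there. Next, the required turn.

```bash
python3 - <<'E'
from scipy.spatial.transform import Rotation as R
q=[0.689,0.159,0.689,-0.161]
M=R.from_quat(q[1:]+q[:1]).as_matrix();print(M.round(3))
import numpy as np
y=np.degrees(np.arctan2(M[1,1],M[0,1]));print('jaw yaw',y,'turn to 108.6:',((108.6-y+90)%180)-90, ((108.6-y+90)%180-90)/120)
E
```

```text
[[-0.001  0.441  0.898]
 [-0.003  0.898 -0.441]
 [-1.    -0.003  0.001]]
jaw yaw 63.85285971185655 turn to 108.6: 44.74714028814344 0.3728928357345287
```

```bash
python3 -m creep '[0.5,-1,-0.3,0,0,0.373,1, 0.5,-1,-0.3,0,0,0.373,1, 0.5,-1,-0.3,0,0,0.373,1, 0.5,-1,-0.3,0,0,0.373,1, 0.5,-1,-0.3,0,0,0.373,1, 0.5,-1,-0.3,0,0,0.373,1, 0.5,-1,-0.3,0,0,0.373,1, 0.5,-1,-0.3,0,0,0.373,1]' 40 && python3 -m creep '[0.58,-1,-0.3,0,0,0,1, 0.58,-1,-0.3,0,0,0,1, 0.58,-1,-0.3,0,0,0,1, 0.58,-1,-0.3,0,0,0,1]' && python3 -m creep '[0,-0.74,-0.3,0,0,0,1, 0,-0.74,-0.6,0,0,0,1, 0,-0.74,-0.8,0,0,0,1, 0,-0.74,-0.8,0,0,0,1, 0,-0.74,-0.8,0,0,0,1]'
```

```text
time: 0.77
eef_pos: [0.3698, 0.5501, 0.2008]
tcp_rot: [0.697, -0.114, 0.698, 0.114]
contact_force: [0.5, -0.1, -0.4]
gripper_width: 0.0854
time: 1.1
eef_pos: [0.4327, 0.4396, 0.1687]
tcp_rot: [0.698, -0.114, 0.699, 0.106]
contact_force: [0.8, -1.0, -0.5]
gripper_width: 0.0853
time: 1.52
eef_pos: [0.427, 0.3759, 0.0903]
tcp_rot: [0.697, -0.114, 0.699, 0.113]
contact_force: [-1.0, 0.2, -0.3]
gripper_width: 0.0854
```

```bash
python3 -m creep '[0,0,-0.3,0,0,0,1, 0,0,-0.5,0,0,0,1, 0,0,-0.7,0,0,0,1, 0,0,-0.8,0,0,0,1, 0,0,-0.87,0,0,0,1, 0,0,-0.87,0,0,0,1, 0,0,-0.87,0,0,0,0, 0,0,-0.87,0,0,0,0, 0,0,-0.87,0,0,0,0, 0,0,-0.87,0,0,0,0, 0,0,-0.87,0,0,0,0, 0,0,-0.87,0,0,0,0, 0,0,-0.87,0,0,0,0, 0,0,-0.87,0,0,0,0]' 40 && python3 -m creep '[0,0,0.2,0,0,0,0, 0,0,0.5,0,0,0,0, 0,0,0.8,0,0,0,0, 0,0,1,0,0,0,0, 0,0,1,0,0,0,0, 0,0,1,0,0,0,0]' && python3 -m creep '[0,0,0.8,0,0,0,0, 0,0,0.8,0,0,0,0, 0,0,0.8,0,0,0,0, 0,0,0.8,0,0,0,0, 0,0,0.8,0,0,0,0]'
python3 - <<'E'
from h import *
a=snap('scene');b=snap('top')
save(np.vstack([a['frame'][150:350],b['frame'][130:330]]),'lift.png')
E
```

```text
time: 2.68
eef_pos: [0.4281, 0.3773, 0.0051]
tcp_rot: [0.698, -0.114, 0.697, 0.115]
contact_force: [-0.6, 0.7, 5.5]
gripper_width: 0.0224
time: 3.18
eef_pos: [0.4278, 0.3763, 0.1042]
tcp_rot: [0.698, -0.114, 0.698, 0.114]
contact_force: [0.1, 0.3, -6.6]
gripper_width: 0.0229
time: 3.6
eef_pos: [0.4262, 0.3749, 0.1818]
tcp_rot: [0.696, -0.115, 0.699, 0.113]
contact_force: [-1.0, -1.5, -6.4]
gripper_width: 0.0226
```

View pics/lift.png

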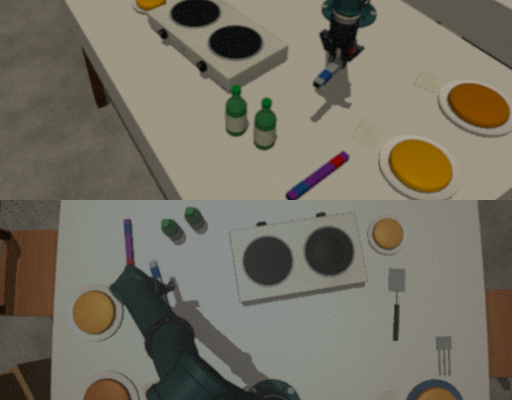

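The steel bar is held near its middle (scene about (328,225) in full-frame rows) and weighs about 6 N. I'm carrying it to the -y burner.

```bash
for i in 1; do python3 -m creep '[0.1,-0.33,0,0,0,0,0, 0.2,-0.66,0,0,0,0,0, 0.26,-1,0,0,0,0,0]' ; python3 -m creep '[0.1,-0.33,0,0,0,0,0, 0.2,-0.66,0,0,0,0,0, 0.26,-1,0,0,0,0,0]'; python3 -m creep '[0.1,-0.33,0,0,0,0,0, 0.2,-0.66,0,0,0,0,0, 0.26,-1,0,0,0,0,0]'; python3 -m creep '[0.1,-0.33,0,0,0,0,0, 0.2,-0.66,0,0,0,0,0, 0.26,-1,0,0,0,0,0]'; python3 -m creep '[0.1,-0.33,0,0,0,0,0, 0.2,-0.66,0,0,0,0,0, 0.26,-1,0,0,0,0,0]'; python3 -m creep '[0.1,-0.3,0,0,0,0,0, 0.2,-0.6,0,0,0,0,0, 0.26,-0.8,0,0,0,0,0, 0.26,-0.88,0,0,0,0,0, 0.26,-0.88,0,0,0,0,0, 0.26,-0.88,0,0,0,0,0, 0.26,-0.88,0,0,0,0,0]'; done
python3 - <<'E'
from m import *
o=sensors.observe();print({k:np.round(v,4).tolist() for k,v in o.items()})
s=snap('scene');t=snap('top')
for n,q in(('scene',s),('top',t)):
    P=cloud(q)
    for z in bar(q,P,(.4,.75,-.35,-.05),.1,.3):print(n,len(z),z.mean(0).round(4) if len(z) else '')
save(np.vstack([s['frame'][80:280],t['frame'][100:300]]),'over.png')
E
```

```text
time: 3.95
eef_pos: [0.4535, 0.2756, 0.1823]
tcp_rot: [0.697, -0.115, 0.699, 0.114]
contact_force: [1.6, -0.6, -5.6]
gripper_width: 0.0233
time: 4.2
eef_pos: [0.4796, 0.1748, 0.1825]
tcp_rot: [0.697, -0.115, 0.699, 0.114]
contact_force: [1.5, -0.0, -5.5]
gripper_width: 0.023
time: 4.45
eef_pos: [0.5055, 0.075, 0.1826]
tcp_rot: [0.697, -0.114, 0.699, 0.114]
contact_force: [0.2, -0.3, -5.3]
gripper_width: 0.0226
time: 4.7
eef_pos: [0.5315, -0.0248, 0.1825]
tcp_rot: [0.697, -0.114, 0.699, 0.115]
contact_force: [0.8, -0.1, -6.4]
gripper_width: 0.0227
time: 4.95
eef_pos: [0.5574, -0.1245, 0.1822]
tcp_rot: [0.697, -0.114, 0.699, 0.115]
contact_force: [0.5, 0.7, -5.3]
gripper_width: 0.0231
time: 5.53
eef_pos: [0.5827, -0.2086, 0.183]
tcp_rot: [0.697, -0.114, 0.699, 0.116]
contact_force: [-0.0, 0.1, -5.7]
gripper_width: 0.0225
{'time': 5.5333, 'joint_positions': [0.3696, 0.5189, -0.1377, 1.8884, 0.0982, 0.7442, 2.0749], 'joint_velocities': [-0.0103, -0.0118, -0.0074, -0.0041, 0.0053, -0.001, 0.0006], 'joint_efforts': [1.146, -51.0137, -0.1843, -18.4755, 0.0902, 0.0087, -0.0024], 'eef_pos': [0.5827, -0.2086, 0.183], 'tcp_rot': [0.6968, -0.114, 0.6986, 0.1161], 'contact_force': [-0.0053, 0.1244, -5.7087], 'torque': [0.0073, 0.0013, 0.0026], 'gripper_width': 0.0225}
scene 70 [ 0.5189 -0.2193  0.199 ]
scene 97 [ 0.6308 -0.1847  0.2125]
top 87 [ 0.5139 -0.2304  0.1984]
top 66 [ 0.6459 -0.1853  0.1983]
```

View pics/over.png

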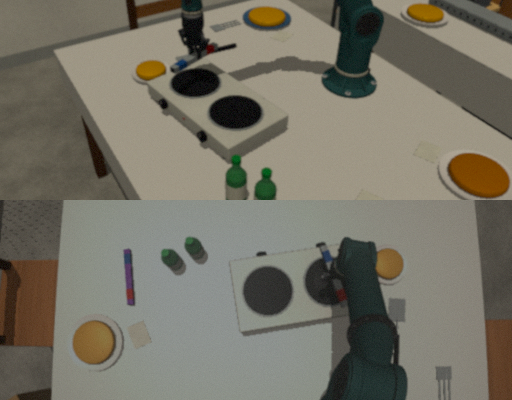

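The bar is level above the -y burner (full-frame top about (330,170)), and its centre is about 3 mm short in -y. I'll correct that and descend carefully.

```bash
python3 -m creep '[0.01,-0.03,-0.2,0,0,0,0, 0.01,-0.03,-0.4,0,0,0,0, 0.01,-0.03,-0.6,0,0,0,0, 0.01,-0.03,-0.75,0,0,0,0, 0.01,-0.03,-0.85,0,0,0,0, 0.01,-0.03,-0.85,0,0,0,0, 0.01,-0.03,-0.85,0,0,0,0, 0.01,-0.03,-0.85,0,0,0,0]'; python3 -m creep '[0,0,-0.02,0,0,0,0, 0,0,-0.02,0,0,0,0, 0,0,-0.02,0,0,0,0]'; python3 -m creep '[0,0,-0.02,0,0,0,0, 0,0,-0.02,0,0,0,0, 0,0,-0.02,0,0,0,0]'
```

```text
time: 6.3
eef_pos: [0.5859, -0.2141, 0.1003]
tcp_rot: [0.699, -0.115, 0.697, 0.114]
contact_force: [-0.3, -0.2, -5.5]
gripper_width: 0.023
time: 6.55
eef_pos: [0.5851, -0.2145, 0.098]
tcp_rot: [0.698, -0.114, 0.697, 0.114]
contact_force: [0.3, -0.3, -6.0]
gripper_width: 0.0226
time: 6.8
eef_pos: [0.5846, -0.2143, 0.0953]
tcp_rot: [0.698, -0.114, 0.698, 0.114]
contact_force: [-0.8, 0.4, -6.0]
gripper_width: 0.0234
```

```bash
for c in 1; do python3 -m creep '[0,0,-0.02,0,0,0,0, 0,0,-0.02,0,0,0,0, 0,0,-0.02,0,0,0,0]'; python3 -m creep '[0,0,-0.01,0,0,0,0, 0,0,-0.01,0,0,0,0, 0,0,-0.01,0,0,0,0]'; done
```

```text
time: 7.05
eef_pos: [0.5846, -0.2143, 0.0931]
tcp_rot: [0.698, -0.114, 0.698, 0.114]
contact_force: [-0.3, 0.4, -5.9]
gripper_width: 0.0233
time: 7.3
eef_pos: [0.5848, -0.2144, 0.0926]
tcp_rot: [0.698, -0.114, 0.698, 0.114]
contact_force: [-0.8, 0.2, -1.9]
gripper_width: 0.0231
```

```bash
python3 -m creep '[0,0,-0.007,0,0,0,0, 0,0,-0.007,0,0,0,0, 0,0,-0.007,0,0,0,0]'; python3 -m creep '[0,0,0,0,0,0,0.5, 0,0,0,0,0,0,0.6, 0,0,0,0,0,0,0.7, 0,0,0,0,0,0,0.7, 0,0,0,0,0,0,0.7, 0,0,0,0,0,0,0.7]'; python3 -m creep '[0,0,0.2,0,0,0,0.7, 0,0,0.5,0,0,0,0.7, 0,0,0.7,0,0,0,0.7, -0.5,-0.4,1,0,0,0,0, -1,-0.7,1,0,0,0,0, -1,-0.7,1,0,0,0,0, -1,-0.7,1,0,0,0,0, -1,-0.7,1,0,0,0,0]'
python3 - <<'E'
from m import *
o=sensors.observe();print(o['contact_force'])
s=snap('scene');t=snap('top')
for n,q in(('scene',s),('top',t)):
    P=cloud(q)
    for z in bar(q,P,(.4,.75,-.35,-.05),.09,.13):print(n,len(z),z.mean(0).round(4) if len(z) else '')
c=lambda f:cv2.resize(f,None,fx=4,fy=4,interpolation=cv2.INTER_CUBIC)
save(np.hstack([c(s['frame'][130:230,140:240]),c(t['frame'][130:230,280:380])]),'placed.png')
E
```

```text
time: 7.55
eef_pos: [0.5848, -0.2144, 0.0926]
tcp_rot: [0.698, -0.114, 0.698, 0.114]
contact_force: [-3.0, 0.8, 6.2]
gripper_width: 0.023
time: 8.05
eef_pos: [0.585, -0.2144, 0.0916]
tcp_rot: [0.698, -0.114, 0.698, 0.114]
contact_force: [-0.6, -0.1, 0.5]
gripper_width: 0.0598
time: 8.72
eef_pos: [0.4818, -0.2871, 0.192]
tcp_rot: [0.698, -0.112, 0.699, 0.112]
contact_force: [0.4, 1.2, 0.8]
gripper_width: 0.0004
[0.41775664 1.18694917 0.77895918]
scene 70 [ 0.5176 -0.2312  0.1046]
scene 74 [ 0.6516 -0.1872  0.1044]
top 77 [ 0.516  -0.2362  0.1079]
top 61 [ 0.6494 -0.1916  0.1083]
```

View pics/placed.png

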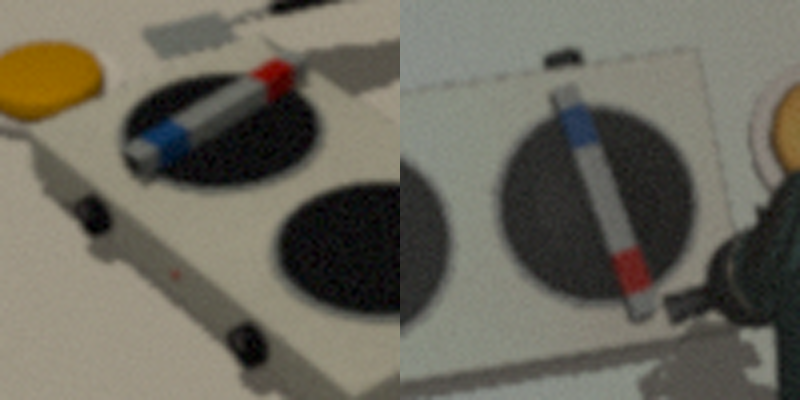

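The bar lies level, centred on the -y burner to about 2 mm (burner centre at crop-right (597,205), bar middle there too). Now the red press, fingers shut.

```bash
python3 -m creep '[0.2,0.3,0,0,0,0,0, 0.33,0.5,0,0,0,0,0, 0.33,0.5,-0.3,0,0,0,0, 0.33,0.5,-0.6,0,0,0,0, 0.33,0.5,-0.7,0,0,0,0, 0.33,0.5,-0.75,0,0,0,0, 0.33,0.5,-0.75,0,0,0,0, 0.33,0.5,-0.75,0,0,0,0, 0.33,0.5,-0.75,0,0,0,0]'; python3 -m creep '[0,0,-0.02,0,0,0,0, 0,0,-0.02,0,0,0,0, 0,0,-0.02,0,0,0,0]'; python3 -m creep '[0,0,-0.01,0,0,0,0, 0,0,-0.01,0,0,0,0, 0,0,-0.01,0,0,0,0]'
```

```text
time: 9.57
eef_pos: [0.5189, -0.2348, 0.1178]
tcp_rot: [0.699, -0.115, 0.697, 0.114]
contact_force: [0.6, -0.4, 0.2]
gripper_width: -0.0
time: 9.82
eef_pos: [0.518, -0.2347, 0.1152]
tcp_rot: [0.698, -0.114, 0.698, 0.114]
contact_force: [0.3, -0.3, -1.0]
gripper_width: 0.0003
time: 10.07
eef_pos: [0.5177, -0.2344, 0.1137]
tcp_rot: [0.698, -0.114, 0.698, 0.114]
contact_force: [-0.3, -0.3, 0.7]
gripper_width: -0.0003
```

```bash
python3 -m creep '[0,0,-0.01,0,0,0,0, 0,0,-0.02,0,0,0,0, 0,0,-0.02,0,0,0,0]'; python3 -m creep '[0,0,-0.005,0,0,0,0, 0,0,-0.01,0,0,0,0, 0,0,-0.01,0,0,0,0]'; python3 -m creep '[0,0,-0.005,0,0,0,0, 0,0,-0.01,0,0,0,0, 0,0,-0.01,0,0,0,0]';  python3 -m creep '[0,0,-0.005,0,0,0,0, 0,0,-0.005,0,0,0,0, 0,0,-0.005,0,0,0,0]'
```

```text
time: 10.32
eef_pos: [0.5177, -0.2343, 0.1114]
tcp_rot: [0.698, -0.114, 0.698, 0.114]
contact_force: [-0.2, -0.3, -0.5]
gripper_width: -0.0001
time: 10.57
eef_pos: [0.5177, -0.2343, 0.1105]
tcp_rot: [0.698, -0.114, 0.698, 0.114]
contact_force: [0.4, 0.3, -0.4]
gripper_width: 0.0001
time: 10.82
eef_pos: [0.5178, -0.2344, 0.1096]
tcp_rot: [0.698, -0.114, 0.698, 0.114]
contact_force: [-0.9, 0.2, -0.2]
gripper_width: -0.0
time: 11.07
eef_pos: [0.5178, -0.2344, 0.1093]
tcp_rot: [0.698, -0.114, 0.698, 0.114]
contact_force: [-0.7, -0.1, 3.0]
gripper_width: 0.0
```

```bash
for k in 1; do python3 -m creep '[0,0,-0.005,0,0,0,0, 0,0,-0.005,0,0,0,0, 0,0,-0.005,0,0,0,0]'; python3 -m creep '[0,0,-0.005,0,0,0,0, 0,0,-0.005,0,0,0,0, 0,0,-0.005,0,0,0,0]'; python3 -m creep '[0,0,-0.005,0,0,0,0, 0,0,-0.005,0,0,0,0, 0,0,-0.005,0,0,0,0]'; done | grep -E 'eef|force'
```

```text
eef_pos: [0.5175, -0.2345, 0.1087]
contact_force: [-1.0, 0.4, 4.1]
eef_pos: [0.5172, -0.2346, 0.1081]
contact_force: [-2.2, -0.0, 4.7]
eef_pos: [0.517, -0.2347, 0.1075]
contact_force: [-2.8, -1.2, 4.6]
```

It's sinking at constant force, so it rocks. I'll continue until it goes hard.

```bash
for k in 1; do python3 -m creep '[0,0,-0.005,0,0,0,0, 0,0,-0.005,0,0,0,0, 0,0,-0.005,0,0,0,0]'; python3 -m creep '[0,0,-0.005,0,0,0,0, 0,0,-0.005,0,0,0,0, 0,0,-0.005,0,0,0,0]';  done | grep -E 'eef|force'
```

```text
eef_pos: [0.517, -0.2347, 0.1074]
contact_force: [-3.5, 1.1, 8.7]
eef_pos: [0.517, -0.2347, 0.1074]
contact_force: [-4.8, -0.3, 10.8]
```

```bash
python3 -m creep '[0,0,0,0,0,0,0, 0,0,0,0,0,0,0, 0,0,0,0,0,0,0, 0,0,0,0,0,0,0, 0,0,0,0,0,0,0, 0,0,0,0,0,0,0, 0,0,0,0,0,0,0, 0,0,0,0,0,0,0, 0,0,0,0,0,0,0, 0,0,0,0,0,0,0]'
python3 - <<'E'
from m import *
s=snap('scene');t=snap('top')
for n,q in(('scene',s),('top',t)):
    P=cloud(q)
    for z in bar(q,P,(.4,.75,-.35,-.05),.09,.13):print(n,len(z),z.mean(0).round(4) if len(z) else '')
E
```

```text
time: 13.15
eef_pos: [0.517, -0.2347, 0.1074]
tcp_rot: [0.697, -0.114, 0.698, 0.114]
contact_force: [-4.2, -0.3, 11.7]
gripper_width: -0.0001
scene 52 [ 0.5203 -0.2289  0.1024]
scene 79 [ 0.648  -0.1884  0.1079]
top 7 [ 0.4988 -0.2365  0.1031]
top 63 [ 0.6469 -0.1927  0.1116]
```

Red press confirmed: it held to about 3 N, sank about 2 mm at 4–5 N, then went hard at about 11 N. The blue band rose. I'll lift off and go to blue.

```bash
python3 -m creep '[0,0,0.01,0,0,0,0, 0,0,0.02,0,0,0,0, 0,0,0.04,0,0,0,0, 0,0,0.1,0,0,0,0, 0,0,0.3,0,0,0,0, 0,0,0.3,0,0,0,0]'; python3 -m creep '[0.3,0.1,0,0,0,0,0, 0.6,0.2,0,0,0,0,0, 0.9,0.3,0,0,0,0,0, 1,0.33,0,0,0,0,0, 1,0.33,0,0,0,0,0, 1,0.33,0,0,0,0,0]'; python3 -m creep '[0.3,0.11,0,0,0,0,0, 0.3,0.11,0,0,0,0,0, 0.3,0.11,0,0,0,0,0]'
python3 - <<'E'
from m import *
s=snap('scene');t=snap('top')
for n,q in(('scene',s),('top',t)):
    P=cloud(q)
    for z in bar(q,P,(.4,.75,-.35,-.05),.09,.13):print(n,len(z),z.mean(0).round(4) if len(z) else '')
E
```

```text
time: 13.75
eef_pos: [0.5203, -0.2346, 0.139]
tcp_rot: [0.7, -0.115, 0.696, 0.114]
contact_force: [0.5, -0.2, 0.4]
gripper_width: -0.0001
time: 14.25
eef_pos: [0.6175, -0.2008, 0.1359]
tcp_rot: [0.697, -0.114, 0.698, 0.115]
contact_force: [-0.7, -0.7, -1.0]
gripper_width: -0.0001
time: 14.5
eef_pos: [0.6475, -0.1901, 0.1363]
tcp_rot: [0.698, -0.114, 0.698, 0.114]
contact_force: [-0.6, -1.1, -0.2]
gripper_width: 0.0
scene 66 [ 0.5198 -0.2291  0.1036]
scene 72 [ 0.6508 -0.1881  0.1053]
top 57 [ 0.5182 -0.2335  0.1079]
top 5 [ 0.6368 -0.1957  0.1082]
```

```bash
for k in 1; do python3 -m creep '[0.01,0,-0.1,0,0,0,0, 0.01,0,-0.18,0,0,0,0, 0.01,0,-0.23,0,0,0,0, 0.01,0,-0.23,0,0,0,0, 0.01,0,-0.23,0,0,0,0, 0.01,0,-0.23,0,0,0,0]'; python3 -m creep '[0,0,-0.01,0,0,0,0, 0,0,-0.01,0,0,0,0, 0,0,-0.01,0,0,0,0]'; python3 -m creep '[0,0,-0.01,0,0,0,0, 0,0,-0.01,0,0,0,0, 0,0,-0.01,0,0,0,0]'; python3 -m creep '[0,0,-0.01,0,0,0,0, 0,0,-0.01,0,0,0,0, 0,0,-0.01,0,0,0,0]'; python3 -m creep '[0,0,-0.005,0,0,0,0, 0,0,-0.005,0,0,0,0, 0,0,-0.005,0,0,0,0]'; done | grep -E 'eef|force'
```

```text
eef_pos: [0.6487, -0.1904, 0.1135]
contact_force: [-0.3, -1.3, 0.7]
eef_pos: [0.6489, -0.1903, 0.1128]
contact_force: [-0.0, 0.3, 0.5]
eef_pos: [0.6487, -0.1903, 0.1116]
contact_force: [0.2, -0.3, 0.1]
eef_pos: [0.6487, -0.1903, 0.1105]
contact_force: [-0.5, 0.7, -0.5]
eef_pos: [0.6487, -0.1903, 0.11]
contact_force: [0.1, -0.3, 1.1]
```

```bash
for k in 1; do python3 -m creep '[0,0,-0.005,0,0,0,0, 0,0,-0.005,0,0,0,0, 0,0,-0.005,0,0,0,0]'; python3 -m creep '[0,0,-0.005,0,0,0,0, 0,0,-0.005,0,0,0,0, 0,0,-0.005,0,0,0,0]'; python3 -m creep '[0,0,-0.005,0,0,0,0, 0,0,-0.005,0,0,0,0, 0,0,-0.005,0,0,0,0]'; python3 -m creep '[0,0,-0.005,0,0,0,0, 0,0,-0.005,0,0,0,0, 0,0,-0.005,0,0,0,0]'; python3 -m creep '[0,0,-0.005,0,0,0,0, 0,0,-0.005,0,0,0,0, 0,0,-0.005,0,0,0,0]'; done | grep -E 'eef|force'
```

```text
eef_pos: [0.6488, -0.1904, 0.1097]
contact_force: [-0.3, -0.9, 0.4]
eef_pos: [0.6489, -0.1904, 0.1094]
contact_force: [-0.4, -0.1, 2.5]
eef_pos: [0.6492, -0.1903, 0.1089]
contact_force: [0.9, 0.1, 3.7]
eef_pos: [0.6494, -0.1902, 0.1084]
contact_force: [0.4, 0.4, 4.5]
eef_pos: [0.6496, -0.1902, 0.1079]
contact_force: [2.2, 1.1, 6.0]
```

```bash
for k in 1; do python3 -m creep '[0,0,-0.005,0,0,0,0, 0,0,-0.005,0,0,0,0, 0,0,-0.005,0,0,0,0]'; python3 -m creep '[0,0,-0.005,0,0,0,0, 0,0,-0.005,0,0,0,0, 0,0,-0.005,0,0,0,0]'; done | grep -E 'eef|force'
```

```text
eef_pos: [0.6498, -0.1902, 0.1077]
contact_force: [1.8, 0.9, 6.0]
eef_pos: [0.6498, -0.1901, 0.1076]
contact_force: [0.9, 0.6, 7.7]
```

```bash
python3 -m creep '[0,0,-0.005,0,0,0,0, 0,0,-0.005,0,0,0,0, 0,0,-0.005,0,0,0,0, 0,0,-0.005,0,0,0,0, 0,0,-0.005,0,0,0,0, 0,0,-0.005,0,0,0,0, 0,0,-0.005,0,0,0,0, 0,0,-0.005,0,0,0,0, 0,0,-0.005,0,0,0,0, 0,0,-0.005,0,0,0,0, 0,0,-0.005,0,0,0,0]'
python3 - <<'E'
from m import *
s=snap('scene');t=snap('top')
for n,q in(('scene',s),('top',t)):
    P=cloud(q)
    for z in bar(q,P,(.4,.75,-.35,-.05),.09,.13):print(n,len(z),z.mean(0).round(4) if len(z) else '')
E
```

```text
time: 18.77
eef_pos: [0.6498, -0.1902, 0.1076]
tcp_rot: [0.699, -0.114, 0.697, 0.114]
contact_force: [0.5, 0.4, 10.0]
gripper_width: -0.0
scene 70 [ 0.5192 -0.2293  0.1082]
scene 49 [ 0.6527 -0.1843  0.1023]
top 41 [ 0.5193 -0.23    0.1103]
top 2 [ 0.634  -0.1889  0.111 ]
```

Blue press: 10 N held, red rose from 0.1036 to 0.1082 m, and blue went hard after about 2 mm of sinking. I'll lift away and check the final state.

```bash
python3 -m creep '[0,0,0.01,0,0,0,0, 0,0,0.02,0,0,0,0, 0,0,0.04,0,0,0,0, 0,0,0.1,0,0,0,0, 0,0,0.4,0,0,0,0, 0,0,0.8,0,0,0,0, 0,0,1,0,0,0,0, 0,0,1,0,0,0,0]'; python3 -m creep '[-0.4,0.4,0.2,0,0,0,0, -0.8,0.8,0.4,0,0,0,0, -1,1,0.5,0,0,0,0, -1,1,0.5,0,0,0,0, -1,1,0.5,0,0,0,0]';  python3 -m creep '[-0.1,0.4,0.2,0,0,0,0, -0.2,0.8,0.4,0,0,0,0, -0.3,1,0.5,0,0,0,0, -0.3,1,0.5,0,0,0,0, -0.3,1,0.5,0,0,0,0, -0.3,1,0.5,0,0,0,0, -0.3,1,0.5,0,0,0,0]'
python3 - <<'E'
from m import *
s=snap('scene');t=snap('top')
for n,q in(('scene',s),('top',t)):
    P=cloud(q)
    for z in bar(q,P,(.4,.75,-.35,-.05),.09,.13):print(n,len(z),z.mean(0).round(4) if len(z) else '')
c=lambda f:cv2.resize(f,None,fx=4,fy=4,interpolation=cv2.INTER_CUBIC)
save(np.hstack([c(s['frame'][130:230,140:240]),c(t['frame'][130:230,280:380])]),'final.png')
E
```

```text
time: 19.53
eef_pos: [0.6509, -0.1914, 0.211]
tcp_rot: [0.7, -0.115, 0.696, 0.113]
contact_force: [-0.9, 0.3, 0.5]
gripper_width: -0.0002
time: 19.95
eef_pos: [0.5437, -0.0858, 0.2562]
tcp_rot: [0.696, -0.115, 0.699, 0.117]
contact_force: [0.1, -0.3, -0.3]
gripper_width: 0.0
time: 20.53
eef_pos: [0.5183, 0.0075, 0.3047]
tcp_rot: [0.697, -0.113, 0.699, 0.113]
contact_force: [-0.6, -0.2, -0.4]
gripper_width: -0.0002
scene 71 [ 0.5188 -0.2309  0.1042]
scene 72 [ 0.6508 -0.1876  0.1045]
top 76 [ 0.516  -0.2364  0.1078]
top 64 [ 0.6488 -0.1917  0.1074]
```

View pics/final.png

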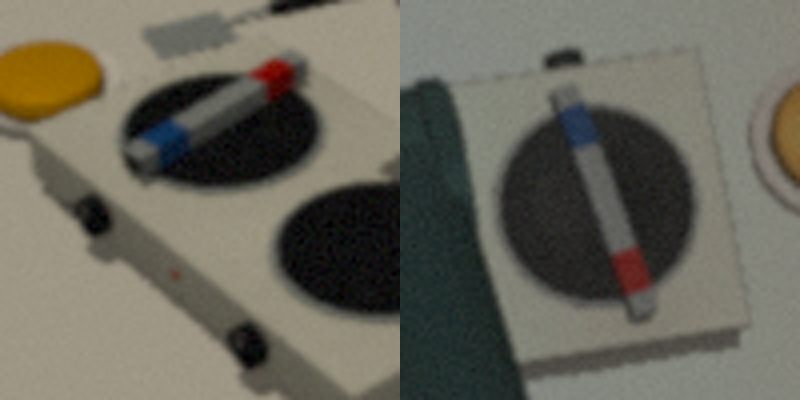

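The bar is level and centred on the burner (crop-right middle about (600,203)), and the robot is clear of it.

```bash
python3 -c "
from cell import order;print(order.finish_job())"
```

```text
the job is handed in; nothing more can be done
None
```

The bulged burner is burner_right (the hob's -y side). The straightedge rocked there under the red press and then the blue press, and I left it lying centred across that burner. The job was handed in at about 20.6 s.

- **Choice of burner:** The depth images already showed a rise of about 3.5 mm in the middle of burner_right and none on the other. I tried burner_right first, and the other was never pressed.
- **Red press:** The band held to about 3 N, sank about 2 mm at 4–5 N, then went hard. I held 11–12 N for about 2 s, and the blue band rose by about 3.5 mm.
- **Blue press:** The band held to about 2.5 N, sank about 2 mm at 4–6 N, then went hard. I held 10 N for about 1 s, and the red band rose by about 4.6 mm from just before the press (4.0 mm from its level resting height).
- **Last check:** Both cameras show the bar level, with the two bands within 0.4 mm in height. Its middle is within about 2 mm of the burner's centre. The arm is clear of everything, and I saw no sign that anything else had moved.
- **Disagreements:** The two cameras differ by up to about 5 mm in absolute position, so I compared bar and burner within each camera. The rises I measured (3.5 and about 4 mm) are at or slightly below the 4 to 6 mm in your description.

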